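Lock the headset rail and hang up the crew headsets

TASK

Get the crew headsets off the desk: first turn both lock rings of the headset rail clockwise (seen from above) until each lug lies over its lock mark, and only then hang every headset on the desk over the bar between the two posts, resting on its crown pad with one ear cup on each side of the bar, hanging straight and still. Leave the mug, the phone, the tape roll and the medals where they are.

Things in the scene. Friction and masses are not known exactly. Their poses are not given: they have to be found in the camera images.
- rail: headset rail, fixed to the desk: a level flat aluminium bar, 420 mm long along own y, 40 mm wide, 20 mm thick, its top 148 mm above the desk, on two 22 mm posts at own y = +180 mm (left) and -180 mm (right), with round feet 84 mm across, 8 mm high. Origin: on the desk under the middle of the bar; z up. A round dark flange (68 mm, top at 156 mm) lies over each post.
- bar_mid (a point): middle of the bar's top face, 148 mm above the desk; axes as the rail's. Free for hanging: y -140 to +140 mm. Lock marks: from each post's flange a fixed dark tab with a white line, 11 mm wide, sticks out to 49 mm from the post axis towards the rail's own -x. A small white dot on the flange marks fully open.
- ring_left (a joint): angle of the left lock ring about its vertical post axis, rad: 0 = fully open (lug at the dot), growing clockwise seen from above; 2.60 = locked, lug exactly over the tab (pointing along the rail's own -x); end stop at 2.90, past the mark. Turns stiffly (0.12 N m) and stays where it is left.
- ring_left_top (a point): centre of the top face of the left lock ring, 179 mm above the desk, on the post axis at the rail's own y = +180 mm. The ring: ribbed aluminium cylinder, 48 mm diameter, 157 to 179 mm above the desk, just above the flange (156 mm), a 6 mm dome on its centre, one lug 10 mm wide, 14 mm high, out to 38 mm from the axis. Grip it across its diameter from above or turn it by the lug.
- ring_left_lug (a point): outer end of the left ring's lug, on its top (white line), 36 mm from the ring's axis, 172 mm above the desk
- ring_right (a joint): angle of the right lock ring about its vertical post axis, rad: 0 = fully open (lug at the dot), growing clockwise seen from above; 2.60 = locked, lug exactly over the tab (pointing along the rail's own -x); end stop at 2.90, past the mark. Turns stiffly (0.12 N m) and stays where it is left.
- ring_right_top (a point): centre of the top face of the right lock ring, 179 mm above the desk, on the post axis at the rail's own y = -180 mm. The ring: ribbed aluminium cylinder, 48 mm diameter, 157 to 179 mm above the desk, just above the flange (156 mm), a 6 mm dome on its centre, one lug 10 mm wide, 14 mm high, out to 38 mm from the axis. Grip it across its diameter from above or turn it by the lug.
- ring_right_lug (a point): outer end of the right ring's lug, on its top (white line), 36 mm from the ring's axis, 172 mm above the desk
- headset1: crew headset, 0.22 kg, standing upright on the flat lower ends of its white ear cups; 148 mm wide over the cups, 64 mm front to back, 149 mm high. Origin: on the desk midway between the cups; own x = ear to ear, y = front to back, z = up. Cups: z 0 to 60 mm, black cushions 82 mm apart inside. Thin mic boom folded up outside the +x cup, out to x = 80 mm. May be absent (None).
- saddle1 (a point): centre of the flat underside of headset1's grey crown block, 136 mm above its origin: the face that rests on the bar; axes as the headset's. The block is 56 (x) x 34 (y) x 13 mm (z), its top 149 mm up; beyond it the white band falls away at 46 degrees on both sides in x. Take it from above by its +y and -y faces with the fingertips only, since the bar comes to lie right under the block.
- headset2: second crew headset, the same in every way as headset1; may be absent (None)
- saddle2 (a point): centre of the flat underside of headset2's grey crown block, 136 mm above its origin: the face that rests on the bar; axes as the headset's. The block is 56 (x) x 34 (y) x 13 mm (z), its top 149 mm up; beyond it the white band falls away at 46 degrees on both sides in x. Take it from above by its +y and -y faces with the fingertips only, since the bar comes to lie right under the block.
- headset3: third crew headset, the same in every way as headset1; may be absent (None)
- saddle3 (a point): centre of the flat underside of headset3's grey crown block, 136 mm above its origin: the face that rests on the bar; axes as the headset's. The block is 56 (x) x 34 (y) x 13 mm (z), its top 149 mm up; beyond it the white band falls away at 46 degrees on both sides in x. Take it from above by its +y and -y faces with the fingertips only, since the bar comes to lie right under the block.
- headset4: fourth crew headset, the same in every way as headset1; may be absent (None)
- saddle4 (a point): centre of the flat underside of headset4's grey crown block, 136 mm above its origin: the face that rests on the bar; axes as the headset's. The block is 56 (x) x 34 (y) x 13 mm (z), its top 149 mm up; beyond it the white band falls away at 46 degrees on both sides in x. Take it from above by its +y and -y faces with the fingertips only, since the bar comes to lie right under the block.
- mug: bystander: white mug, 80 mm wide, 92 mm high; origin under its centre
- tape: bystander: roll of paper tape lying flat, 100 mm across, 24 mm high; origin under its centre
- phone: bystander: black phone lying flat, 150 x 73 x 9 mm; origin under its centre
- medal1: bystander: brass medal lying flat, 64 mm across, 5 mm thick; origin under its centre
- medal2: bystander: brass medal lying flat, 64 mm across, 5 mm thick; origin under its centre
Not all that is in view belongs to the job. What is shaped like the headset2 but pink or purple is not meant.

How it is judged:
On the way:
1. both lock rings stand at their lock marks (2.45 to 2.75 rad) (value of joint ring_left between 2.45 and 2.75 rad and value of joint ring_right between 2.45 and 2.75 rad), for 0.2 s.
At the end, for the whole second after the job is handed in: both rings within 0.15 rad of the lock mark, and every headset present hangs at rest on the bar: its crown underside's centre within 22 mm of the bar's centre line, within 150 mm of the bar's middle along it, between 5 mm below and 10 mm above the bar's top, tilted less than 0.2 rad (all of step 1 and x of saddle1 in the frame of bar_mid between -0.022 and 0.022 m and y of saddle1 in the frame of bar_mid between -0.15 and 0.15 m and z of saddle1 in the frame of bar_mid between -0.005 and 0.01 m and angle between each of headset1, headset2, headset3, headset4's own z axis and vertical below 0.2 rad and contact force between each of headset1, headset2, headset3, headset4 and rail above 0.5 N and linear speed of each of headset1, headset2, headset3, headset4 below 0.12 m/s and angular speed of each of headset1, headset2, headset3, headset4 below 1 rad/s and x of saddle2 in the frame of bar_mid between -0.022 and 0.022 m and y of saddle2 in the frame of bar_mid between -0.15 and 0.15 m and z of saddle2 in the frame of bar_mid between -0.005 and 0.01 m and x of saddle3 in the frame of bar_mid between -0.022 and 0.022 m and y of saddle3 in the frame of bar_mid between -0.15 and 0.15 m and z of saddle3 in the frame of bar_mid between -0.005 and 0.01 m and x of saddle4 in the frame of bar_mid between -0.022 and 0.022 m and y of saddle4 in the frame of bar_mid between -0.15 and 0.15 m and z of saddle4 in the frame of bar_mid between -0.005 and 0.01 m); the robot touches nothing.
It fails at once if a headset is hung on the rail while a lock ring is still short of its mark (below 2.3 rad) (value of joint any of ring_left, ring_right below 2.3 rad and contact force between any of headset1, headset2, headset3, headset4 and rail above 0.5 N).
It fails at once if a bystander is shoved more than 8 cm (distance of any of mug, tape, phone, medal1, medal2 from where it was at the start of the episode above 0.08 m).
It fails at once if the mug is knocked over (angle between mug's own z axis and vertical above 0.6 rad).
Of headset1, headset2, headset3, headset4 only 3 to 4 are there at a start; the rules pass over those that are not, and their reading is None.
At some moment in a run one of headset1, headset2, headset3, headset4 may be knocked a few centimetres aside while the robot is not near it.
It also fails if it takes over 210 s, if anything falls off the work surface, if the arm or the gripper's body presses on something with over 40 N, if the wrist force passes 120 N, or if a joint passes its speed limit or range.

ROBOT

A 6-joint arm with a two-finger parallel gripper is mounted at the origin on the work surface. World frame = base frame: x ahead of the robot, y to its left, z up, the work surface at z = 0. Lengths are in m, angles in rad, forces in N, time in s.
With the tool pointing down it reaches from about 0.3 to 0.775 m from the base axis. Payload 14.6 kg.
Tool frame: the origin (TCP) lies on the centre line of the jaws, within the pads' length; the fingertips stand 19 mm ahead of it and the grasp point (between the pads) is the TCP; z points along the fingers, y is the line along which they close (so a half turn about z gives the same grasp; the last joint's range is limited). The gripper opens to 94 mm and grips with 3 to 60 N. Pads are 16 mm wide; open, the fingers measure 119 mm over their backs; the gripper's body (75 mm by 177 mm) begins 78 mm behind the grasp point.
Start: joints at [-1.24, 0.3, 1.521, -0, 1.321, -0.067], TCP at [0.213, -0.507, 0.224] pointing down, gripper open.
Joint ranges: [-3.03, 3.03], [-0.79, 2.21], [0.23, 2.52], [-1.04, 4.18], [0, 3.07], [-2.55, 2.55]. Speed limits (rad/s): [2.22, 2.22, 2.57, 3.14, 3.14, 3.14].

INTERFACE

Orientations are given as [roll, pitch, yaw] about the fixed x, y, z axes, in that order (R = Rz(yaw) Ry(pitch) Rx(roll)).
In Python, from station import get_obs, camera, workorder gives the robot as it stands.
- The arm moves only by the tool play_rows, never from a script. Its argument "motion" is a list that holds one entry, the list of rows, each a list of 7 numbers: the shift along the tool's x, y, z as a fraction of full scale, then the turn, a rotation vector about the tool's x, y, z as a fraction of full scale, then the opening, from -1 (shut) to 1 (fully open). In form: [[[x, y, z, ax, ay, az, grip], ...]]. A call has 1 to 10 rows; each row is the pose to reach, as a shift and turn from the pose commanded when the call began, along the tool's axes at that moment, turning the shorter way round; what a row does not reach only later rows make up. Full scale, the value 1, is 0.25 m for a shift and 2 pi rad for a turn. A row lasts 1/10 s, in which the tool goes at most 50 mm and 8.59 degrees, less where a joint would pass 70% of its speed; a pose out of reach is approached as far as the arm can. A call with a number of a shift or a turn outside -1 to 1 is refused whole. A call with a gripper value outside its range is refused whole. The fingers move at their own pace and stop on an object; "grip_force" is the grip in N (left out, the last holds). Time passes only in rows, so rows that repeat a pose let the fingers close. It gives the time, the measured TCP pose, the force, the opening and the grip force at its end, in the units of the state.
- get_obs(): the state, without advancing time (a new reading comes with each control period).
- camera(name): name is "scene" or "top" or "wrist"; returns a dict with "frame" (384x512x3 uint8, red, green, blue), "z_map" (384x512 float32, m along the optical axis (not along the pixel's ray), 0 where there is no reading), "camera_matrix" (3x3 intrinsics, pixels), "T" (4x4, takes a point from camera to world coordinates); the wrist camera has in their place "T_tool_cam" (4x4, takes a point from camera to tool coordinates, whose origin is the TCP and whose axes are the flange's). Camera axes: x right, y up, looking along -z (the intrinsics and any distortion apply to the point x, -y, -z); pixel columns grow to the right and rows downward; lengths in m; the calibration is good to about 2 mm. A picture is of the moment at which its call begins: read the wrist's pose just before it.
- workorder.hand_in(): hands the job in; it is judged then, once.
The state is a dict: "time_s": time; "qpos": joint angles; "joint_vel": joint speeds; "tau": joint torques, N m; "ee_pos": TCP position; "eef_rot": TCP orientation; "force": force on the tool from outside, world axes, zero at the start; "moment": the same for the moment, N m; "grip_width": finger opening in m; "grip_force": force on a finger pad.
Only numpy, scipy, OpenCV 4.12 (cv2) and the standard library are available. Lean on these libraries where they do the work, as an engineer would, in place of code of your own. Each camera call takes 0.05 s, during which the arm holds its last target. There are 200 camera calls.

## Working session

There is one attempt and no reset: what is moved stays moved. The work goes in short steps, Python scripts to look and compute and a tool call to move; the robot and the scene stay as the last step left them, time stands still between calls to the robot, and variables do not carry over. Pictures are saved under pics/ and viewed, at most 14 in all, crops included, and the job is handed in when it is done.

Besides the shell and the picture viewer there is one more tool, called after ">>>" by a JSON object that holds its "fn" and its "kwargs". play_rows: Moves the arm, as the interface text tells. Its arguments: {"type":"object","properties":{"motion":{"type":"array"},"grip_force":{"type":"number"}},"required":["motion"]}

```bash
mkdir -p pics; ls; python3 - <<'E'
from station import get_obs,camera
import cv2,numpy as np
print(get_obs())
for n in("scene","top"):
    c=camera(n);cv2.imwrite(f"pics/{n}0.png",c["frame"][:,:,::-1]);np.savez(f"{n}0.npz",**c)
    print(n,c["camera_matrix"],c["T"],(c["z_map"]>0).mean(), [k for k in c])
E
```

```text
pics
{'time_s': 0.0, 'qpos': array([-1.23960351e+00,  3.00487265e-01,  1.52160454e+00,  1.79934825e-06,
        1.32067304e+00, -6.65796649e-02]), 'joint_vel': array([-0.00044033, -0.00140182, -0.00080018,  0.00019046, -0.00077038,
       -0.00182291]), 'tau': array([-6.75796782e-04, -5.31808412e+01, -3.52740920e+01,  7.08032283e-02,
        2.43821600e-02, -1.43544225e-04]), 'ee_pos': array([ 0.2129797 , -0.50682498,  0.22386752]), 'eef_rot': array([-3.14042318e+00, -7.97250713e-05,  3.97771985e-01]), 'force': array([ 0.00587398, -0.42869874,  0.29478603]), 'moment': array([ 0.01347107, -0.03765039,  0.00634339]), 'grip_force': 0.0, 'grip_width': 0.09396481277668349}
scene [[458.56524732   0.         251.64884195]
 [  0.         458.56524732 189.30679103]
 [  0.           0.           1.        ]] [[ 0.83737097 -0.34580663  0.42335286  1.14228624]
 [ 0.54624372  0.50005049 -0.67198758 -0.82832593]
 [ 0.02067995  0.79395673  0.60762246  0.94716994]
 [ 0.          0.          0.          1.        ]] 0.9951324462890625 ['frame', 'z_map', 'camera_matrix', 'T']
top [[404.05844882   0.         250.88508987]
 [  0.         404.05844882 184.76883581]
 [  0.           0.           1.        ]] [[-0.00595894  0.9982113  -0.05948691  0.4846492 ]
 [-0.99974582 -0.00465346  0.02206011  0.08203561]
 [ 0.02174383  0.05960324  0.9979853   1.33961198]
 [ 0.          0.          0.          1.        ]] 0.9959920247395834 ['frame', 'z_map', 'camera_matrix', 'T']
```

View pics/top0.png

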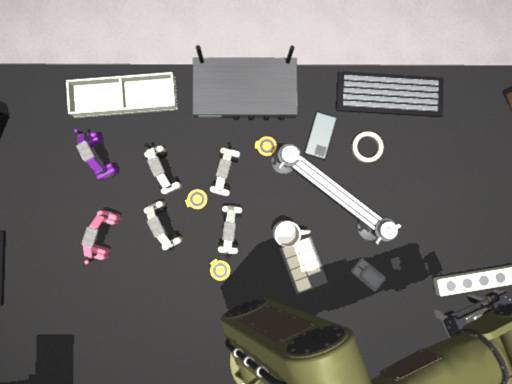

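View pics/scene0.png

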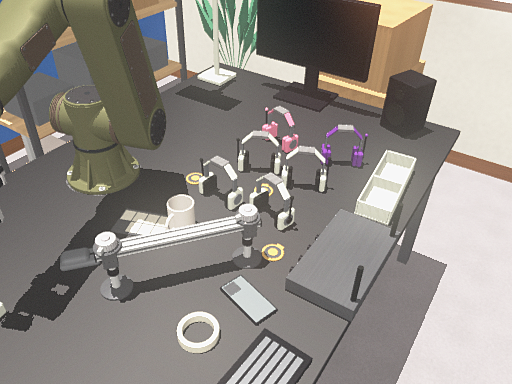

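```bash
cat > h.py <<'E'
import numpy as np,cv2
def cloud(c,T=None):
    K=c["camera_matrix"];T=c["T"] if T is None else T;z=c["z_map"]
    v,u=np.mgrid[:z.shape[0],:z.shape[1]]
    p=np.stack([(u-K[0,2])/K[0,0]*z,-(v-K[1,2])/K[1,1]*z,-z],-1)
    return p@T[:3,:3].T+T[:3,3]
def comps(P,m,minn=25):
    n,l,s,_=cv2.connectedComponentsWithStats(m.astype(np.uint8))
    for i in range(1,n):
        if s[i,4]>=minn:
            q=P[l==i];yield np.argwhere(l==i).mean(0)[::-1].round(),q
def yawpca(q):
    r=cv2.minAreaRect((q[:,:2]*1000).astype(np.float32));b=cv2.boxPoints(r)
    e=[b[1]-b[0],b[2]-b[1]];e.sort(key=np.linalg.norm)
    return np.array(r[0])/1000,np.degrees(np.arctan2(e[1][1],e[1][0])),np.array(sorted(r[1]))
E
python3 - <<'E'
from h import *
for n in("top","scene"):
    c=np.load(n+"0.npz");P=cloud(c);z=P[...,2]
    f=c["frame"].astype(int);sat=f.max(-1)-f.min(-1)
    print(n)
    ok=(P[...,0]>.1)&(P[...,0]<.85)&(P[...,1]>-.5)&(P[...,1]<.6)
    for lo,hi in((.125,.16),(.165,.195)):
        for px,q in comps(P,ok&(z>lo)&(z<hi)&((sat<40)),12):
            ce,y,s=yawpca(q);
            if s[1]<500: print((lo,hi),px,len(q),ce.round(3),y.round(1),s.round(),q[:,2].max().round(3))
for n,(x0,x1,y0,y1) in {"top":(250,420,130,260),"scene":(60,300,190,310)}.items():
    c=cv2.imread(f"pics/{n}0.png")[y0:y1,x0:x1];cv2.imwrite(f"pics/{n}0c.png",cv2.resize(c,None,fx=3.3,fy=3.3,interpolation=cv2.INTER_CUBIC))
E
```

```text
top
(0.125, 0.16) [ 85. 151.] 229 [0.659 0.545] 28.1 [34. 56.] 0.155
(0.125, 0.16) [336. 193.] 1800 [ 0.527 -0.192] 52.2 [ 83. 426.] 0.16
(0.125, 0.16) [156. 167.] 336 [0.613 0.339] 23.9 [ 35. 101.] 0.155
(0.125, 0.16) [223. 168.] 329 [0.606 0.139] -14.6 [ 34. 102.] 0.156
(0.125, 0.16) [156. 226.] 350 [0.436 0.337] 27.1 [ 35. 101.] 0.154
(0.125, 0.16) [228. 230.] 335 [0.422 0.123] -6.3 [ 34. 107.] 0.154
(0.125, 0.16) [ 89. 237.] 232 [0.408 0.527] -16.9 [35. 55.] 0.155
(0.165, 0.195) [290. 154.] 245 [ 0.641 -0.058] 32.8 [49. 56.] 0.19
(0.165, 0.195) [388. 229.] 261 [ 0.422 -0.342] 72.9 [49. 55.] 0.189
(0.165, 0.195) [245. 303.] 43 [0.221 0.076] -71.3 [  4. 101.] 0.194
scene
(0.125, 0.16) [280. 110.] 93 [0.408 0.524] -21.3 [40. 56.] 0.154
(0.125, 0.16) [346. 128.] 120 [0.666 0.543] 29.8 [37. 69.] 0.154
(0.125, 0.16) [260. 135.] 180 [0.439 0.335] 20.4 [ 40. 100.] 0.154
(0.125, 0.16) [306. 151.] 212 [0.614 0.335] 27.8 [ 40. 102.] 0.154
(0.125, 0.16) [221. 164.] 225 [0.425 0.119] -2.8 [ 35. 100.] 0.154
(0.125, 0.16) [274. 181.] 245 [0.609 0.135] -13.7 [ 39. 101.] 0.154
(0.125, 0.16) [176. 237.] 2515 [ 0.54  -0.203] 51.7 [ 60. 426.] 0.16
(0.165, 0.195) [142. 143.] 268 [0.186 0.021] 54.3 [ 94. 185.] 0.195
(0.165, 0.195) [246. 212.] 268 [ 0.643 -0.062] 32.1 [50. 54.] 0.188
(0.165, 0.195) [105. 241.] 332 [ 0.424 -0.346] 76.7 [50. 57.] 0.188
```

View pics/top0c.png

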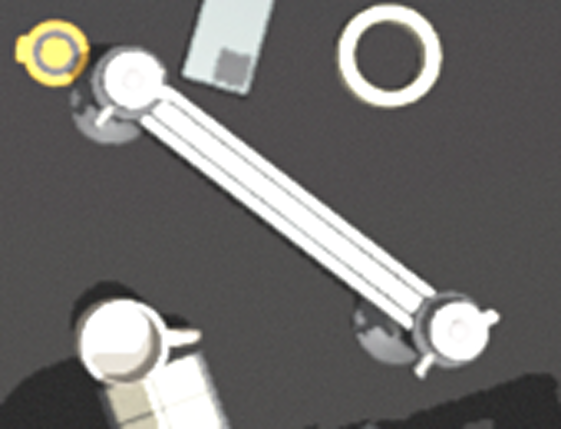

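View pics/scene0c.png

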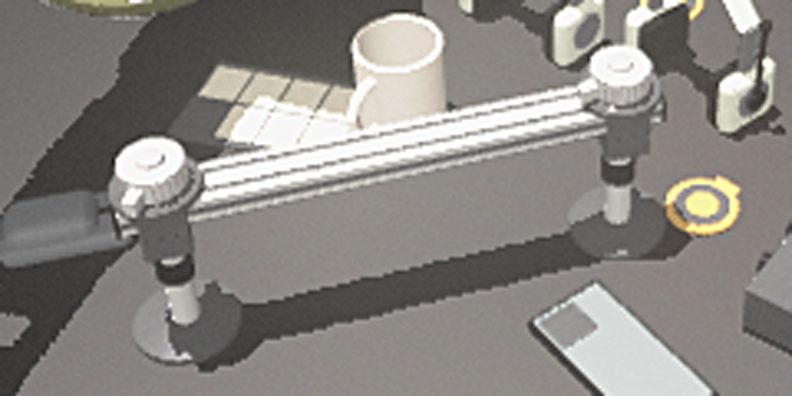

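```bash
python3 - <<'E'
from h import *
A=[]
for n in("top","scene"):
    c=np.load(n+"0.npz");P=cloud(c);z=P[...,2]
    for g in((.641,-.058),(.422,-.342)):
        g=np.array(g);d=np.hypot(P[...,0]-g[0],P[...,1]-g[1])
        q=P[(d<.05)&(z>.178)&(z<.184)]
        ce=cv2.minEnclosingCircle((q[:,:2]*1000).astype(np.float32))
        d=np.hypot(P[...,0]-ce[0][0]/1000,P[...,1]-ce[0][1]/1000)
        m=(d>.0275)&(d<.042)&(z>.161)&(z<.185)
        L=P[m]-np.array([ce[0][0]/1000,ce[0][1]/1000,0]);a=np.degrees(np.arctan2(L[:,1],L[:,0]))
        print(n,ce,len(q),np.median(q[:,2]),q[:,:2].mean(0),"lug",np.c_[a,np.hypot(L[:,0],L[:,1])*1000,L[:,2]*1000].round()[np.argsort(a)][::3].tolist())
E
```

```text
top ((644.152587890625, -56.62227249145508), 23.8442440032959) 117 0.1801065716380812 [ 0.64463954 -0.05592275] lug [[-121.0, 29.0, 171.0], [-119.0, 32.0, 171.0], [-115.0, 30.0, 174.0], [-110.0, 29.0, 175.0], [-105.0, 35.0, 170.0]]
top ((422.1874084472656, -339.4613037109375), 23.4121036529541) 107 0.17978895336387746 [ 0.42202317 -0.33862667] lug [[-76.0, 31.0, 173.0], [-70.0, 30.0, 171.0], [-66.0, 38.0, 168.0], [-63.0, 29.0, 170.0], [-57.0, 29.0, 165.0]]
scene ((645.9349975585938, -60.11327362060547), 25.01289176940918) 133 0.1799425137066505 [ 0.64792673 -0.06066235] lug [[-124.0, 31.0, 172.0], [-119.0, 35.0, 162.0], [-114.0, 31.0, 173.0], [-111.0, 35.0, 166.0], [-107.0, 30.0, 168.0], [-106.0, 34.0, 164.0], [-105.0, 31.0, 173.0], [-105.0, 28.0, 164.0]]
scene ((425.04718017578125, -341.113525390625), 25.24532127380371) 174 0.17996732840524188 [ 0.4256272  -0.34229011] lug [[-103.0, 31.0, 162.0], [-78.0, 37.0, 165.0], [-75.0, 34.0, 167.0], [-73.0, 37.0, 167.0], [-72.0, 32.0, 172.0], [-69.0, 38.0, 162.0], [-69.0, 34.0, 161.0], [-67.0, 33.0, 170.0], [-65.0, 40.0, 174.0], [-64.0, 32.0, 169.0], [-63.0, 29.0, 163.0]]
```

```bash
cat >> h.py <<'E'
from scipy.spatial.transform import Rotation as Ro
def step(pos,yawdeg,o=None,tilt=None):
    "fractions of full scale for a move to pos, tool down, yaw (deg)"
    from station import get_obs
    o=o or get_obs();R=Ro.from_euler("xyz",o["eef_rot"]);Rt=Ro.from_euler("xyz",[np.pi,0,np.radians(yawdeg)])
    s=R.inv().apply(np.array(pos)-o["ee_pos"])/.25;t=(R.inv()*Rt).as_rotvec()/(2*np.pi)
    return s.round(4).tolist()+t.round(4).tolist()
E
python3 - <<'E'
from h import *
print(step([.4235,-.3405,.25],111))
E
```

```text
[1.0341, -0.2875, -0.1038, -0.0001, -0.0001, -0.245]
```

>>> {"fn": "play_rows", "kwargs": {"motion": [[[0.5, -0.15, -0.104, 0, 0, -0.12, 1], [0.5, -0.15, -0.104, 0, 0, -0.12, 1], [0.5, -0.15, -0.104, 0, 0, -0.12, 1], [1, -0.2875, -0.104, 0, 0, -0.245, 1], [1, -0.2875, -0.104, 0, 0, -0.245, 1], [1, -0.2875, -0.104, 0, 0, -0.245, 1], [1, -0.2875, -0.104, 0, 0, -0.245, 1], [1, -0.2875, -0.104, 0, 0, -0.245, 1], [1, -0.2875, -0.104, 0, 0, -0.245, 1], [1, -0.2875, -0.104, 0, 0, -0.245, 1]]]}}

```text
time_s: 1.1
ee_pos: [0.4157, -0.3437, 0.2501]
eef_rot: [-3.141, -0.001, 1.904]
force: [-0.4, -0.4, 0.2]
grip_width: 0.0943
grip_force: 0.0
```

>>> {"fn": "play_rows", "kwargs": {"motion": [[[0, 0, 0, 0, 0, -0.005, 1], [0, 0, 0, 0, 0, -0.005, 1], [0, 0, 0, 0, 0, -0.005, 1], [0, 0, 0, 0, 0, -0.005, 1]]]}}

```text
time_s: 1.5
ee_pos: [0.4157, -0.3439, 0.2503]
eef_rot: [-3.141, -0.0, 1.928]
force: [0.6, 0.1, -1.1]
grip_width: 0.0939
grip_force: 0.0
```

```bash
cat >> h.py <<'E'
def wrist():
    from station import get_obs,camera
    o=get_obs();c=camera("wrist");W=np.eye(4);W[:3,:3]=Ro.from_euler("xyz",o["eef_rot"]).as_matrix();W[:3,3]=o["ee_pos"]
    return c,cloud(c,W@c["T_tool_cam"]),o
E
python3 - <<'E'
from h import *
c,P,o=wrist();cv2.imwrite("pics/w1.png",c["frame"][:,:,::-1]);z=P[...,2]
print(o["ee_pos"],np.degrees(o["eef_rot"]),o["qpos"],c["T_tool_cam"])
q=P[(z>.178)&(z<.181)&(P[...,0]>.2)];print(len(q))
print(cv2.minEnclosingCircle((q[:,:2]*1000).astype(np.float32)),q[:,:2].mean(0))
print(step([.4235,-.3405,.178],111))
E
```

```text
[ 0.41567003 -0.34390618  0.25034635] [-1.79993737e+02 -1.07265727e-02  1.10475954e+02] [-7.59085054e-01  2.57399651e-01  1.51445206e+00 -1.63809711e-05
  1.36995713e+00 -1.11645461e+00] [[-1.32275123e-03  9.59757088e-01  2.80828385e-01  8.09387872e-02]
 [ 9.99999031e-01  1.14739855e-03  7.88830703e-04 -8.39322692e-05]
 [ 4.34863776e-04  2.80829157e-01 -9.59757675e-01 -1.60546179e-01]
 [ 0.00000000e+00  0.00000000e+00  0.00000000e+00  1.00000000e+00]]
1989
((422.115234375, -342.6184997558594), 24.34499168395996) [ 0.42152967 -0.34229827]
[0.0018, 0.0342, 0.2895, -0.0, -0.0, -0.0014]
```

View pics/w1.png

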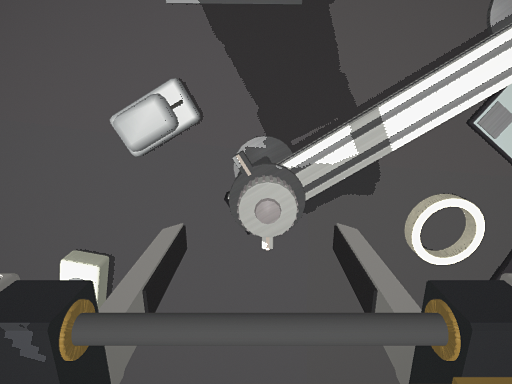

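>>> {"fn": "play_rows", "kwargs": {"motion": [[[0, 0.0265, 0.1, 0, 0, 0, 1], [0, 0.0265, 0.2, 0, 0, 0, 1], [0, 0.0265, 0.283, 0, 0, 0, 1], [0, 0.0265, 0.283, 0, 0, 0, 1], [0, 0.0265, 0.283, 0, 0, 0, -1], [0, 0.0265, 0.283, 0, 0, 0, -1], [0, 0.0265, 0.283, 0, 0, 0, -1], [0, 0.0265, 0.283, 0, 0, 0, -1], [0, 0.0265, 0.283, 0, 0, 0, -1], [0, 0.0265, 0.283, 0, 0, 0, -1]]], "grip_force": 40}}

```text
time_s: 2.55
ee_pos: [0.4219, -0.3416, 0.1799]
eef_rot: [3.141, 0.0, 1.929]
force: [-0.5, 0.4, -0.1]
grip_width: 0.0496
grip_force: 0.0
```

>>> {"fn": "play_rows", "kwargs": {"motion": [[[0, 0, 0, 0, 0, 0, -1], [0, 0, 0, 0, 0, 0, -1], [0, 0, 0, 0, 0, 0, -1], [0, 0, 0, 0, 0, 0.01, -1], [0, 0, 0, 0, 0, 0.02, -1], [0, 0, 0, 0, 0, 0.03, -1], [0, 0, 0, 0, 0, 0.04, -1], [0, 0, 0, 0, 0, 0.05, -1], [0, 0, 0, 0, 0, 0.05, -1], [0, 0, 0, 0, 0, 0.05, -1]]]}}

```text
time_s: 3.55
ee_pos: [0.4219, -0.3417, 0.1798]
eef_rot: [3.141, 0.0, 1.617]
force: [-2.1, -0.2, 3.8]
grip_width: 0.047
grip_force: 40.0
```

```bash
python3 - <<'E'
from station import get_obs
o=get_obs();print({k:o[k] for k in o if k not in("tau","joint_vel")})
E
```

```text
{'time_s': 3.55, 'qpos': array([-7.48162212e-01,  3.24492770e-01,  1.59610502e+00, -2.88408953e-05,
        1.22076363e+00, -7.94082875e-01]), 'ee_pos': array([ 0.421919  , -0.34168583,  0.17984066]), 'eef_rot': array([3.14144990e+00, 1.83910660e-04, 1.61672686e+00]), 'force': array([-2.05495316, -0.2128092 ,  3.76345913]), 'moment': array([-0.10410746,  0.41880488, -0.12304114]), 'grip_force': 40.00115096569061, 'grip_width': 0.04696051455369751}
```

>>> {"fn": "play_rows", "kwargs": {"motion": [[[0, 0, 0, 0, 0, 0.02, -1], [0, 0, 0, 0, 0, 0.04, -1], [0, 0, 0, 0, 0, 0.06, -1], [0, 0, 0, 0, 0, 0.08, -1], [0, 0, 0, 0, 0, 0.1, -1], [0, 0, 0, 0, 0, 0.12, -1], [0, 0, 0, 0, 0, 0.14, -1], [0, 0, 0, 0, 0, 0.16, -1], [0, 0, 0, 0, 0, 0.18, -1], [0, 0, 0, 0, 0, 0.2, -1]]]}}

```text
time_s: 4.55
ee_pos: [0.4225, -0.3421, 0.1799]
eef_rot: [3.14, -0.001, 0.355]
force: [2.6, -4.9, -0.8]
grip_width: 0.0474
grip_force: 40.0
```

>>> {"fn": "play_rows", "kwargs": {"motion": [[[0, 0, 0, 0, 0, 0.02, -1], [0, 0, 0, 0, 0, 0.04, -1], [0, 0, 0, 0, 0, 0.06, -1], [0, 0, 0, 0, 0, 0.08, -1], [0, 0, 0, 0, 0, 0.1, -1], [0, 0, 0, 0, 0, 0.12, -1], [0, 0, 0, 0, 0, 0.14, -1], [0, 0, 0, 0, 0, 0.15, -1], [0, 0, 0, 0, 0, 0.15, -1], [0, 0, 0, 0, 0, 0.15, -1]]]}}

```text
time_s: 5.55
ee_pos: [0.4224, -0.3426, 0.1799]
eef_rot: [3.14, -0.003, -0.583]
force: [1.9, -8.6, -0.6]
grip_width: 0.0473
grip_force: 40.0
```

```bash
python3 - <<'E'
from h import *
o=__import__("station").get_obs();print(o["ee_pos"],o["eef_rot"],o["force"],o["moment"],o["grip_width"],o["qpos"][5])
c,P,o=wrist();z=P[...,2]
ce=np.array([.422,-.3418]);L=P[...,:2]-ce;r=np.hypot(L[...,0],L[...,1])
m=(r>.029)&(r<.04)&(z>.162)&(z<.176);a=np.degrees(np.arctan2(L[...,1],L[...,0]))
print("lug",m.sum(),np.histogram(a[m]%360,bins=np.arange(0,361,10))[0], np.median(a[m]))
cv2.imwrite("pics/w2.png",c["frame"][:,:,::-1])
E
```

```text
[ 0.42236743 -0.34263521  0.17988058] [ 3.14048160e+00 -2.80336526e-03 -5.82745861e-01] [ 1.92270945 -8.60840911 -0.59992308] [-1.50860469 -0.37077718 -0.12388397] 0.047298942971730706 1.4051742710500974
lug 354 [  0   0   0  76   0   0   0   0   0   0   0   0   0   3  90  72   0   0
   0   0   0   0   0   0   0 113   0   0   0   0   0   0   0   0   0   0] 37.80502521069016
```

View pics/w2.png

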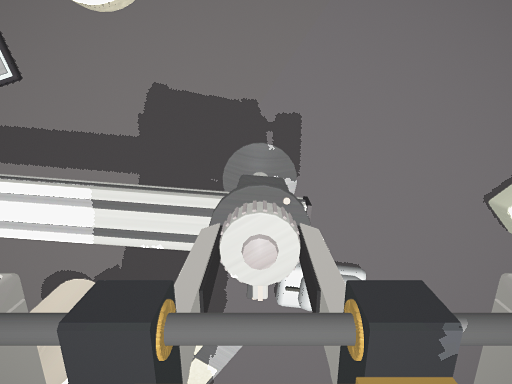

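>>> {"fn": "play_rows", "kwargs": {"motion": [[[0, 0, 0, 0, 0, 0.01, -1], [0, 0, 0, 0, 0, 0.0145, -1], [0, 0, 0, 0, 0, 0.0145, -1], [0, 0, 0, 0, 0, 0.0145, -1], [0, 0, 0, 0, 0, 0.0145, 1], [0, 0, 0, 0, 0, 0.0145, 1], [0, 0, 0, 0, 0, 0.0145, 1], [0, 0, -0.1, 0, 0, 0.0145, 1], [0, 0, -0.2, 0, 0, 0.0145, 1], [0, 0, -0.28, 0, 0, 0.0145, 1]]]}}

```text
time_s: 6.6
ee_pos: [0.422, -0.3415, 0.251]
eef_rot: [-3.141, -0.001, -0.675]
force: [0.5, -0.1, -0.3]
grip_width: 0.0916
grip_force: 0.0
```

```bash
cat >> h.py <<'E'
def lugs(P,ce,tag=""):
    z=P[...,2];L=P[...,:2]-np.array(ce);r=np.hypot(L[...,0],L[...,1]);a=np.degrees(np.arctan2(L[...,1],L[...,0]))
    for nm,m in(("lug",(r>.028)&(r<.038)&(z>.164)&(z<.176)),("tab",(r>.038)&(r<.049)&(z>.14)&(z<.162))):
        if m.sum()>5:print(tag,nm,m.sum(),np.percentile(a[m]%360,[5,25,50,75,95]).round(1))
E
python3 - <<'E'
from h import *
from station import camera
c,P,o=wrist();print(o["ee_pos"],o["eef_rot"]);z=P[...,2]
q=P[(z>.178)&(z<.1815)&(np.hypot(P[...,0]-.422,P[...,1]+.342)<.035)]
ce=cv2.minEnclosingCircle((q[:,:2]*1000).astype(np.float32));print(ce)
lugs(P,np.array(ce[0])/1000)
c=camera("top");P=cloud(c);lugs(P,(.422,-.341),"top")
print(step([.6425,-.0585,.25],-113+90)) ; print(step([.6425,-.0585,.25],-113+180),step([.6425,-.0585,.25],-113))
E
```

```text
[ 0.42202077 -0.34150853  0.25099823] [-3.14140606e+00 -5.67892785e-04 -6.74572977e-01]
((421.9192199707031, -343.8052673339844), 24.26239585876465)
 lug 125 [132.7 136.3 141.4 144.8 148.6]
 tab 597 [ 24.5  35.6  51.   66.  135.8]
top lug 16 [129.1 133.5 136.4 143.1 146. ]
top tab 71 [ 30.1  44.4  62.9  82.4 141.8]
[-0.0212, -1.4351, 0.0083, 0.0001, -0.0007, -0.0435]
[-0.0212, -1.4351, 0.0083, 0.0006, -0.0005, -0.2935] [-0.0212, -1.4351, 0.0083, -0.0004, -0.0006, 0.2065]
```

>>> {"fn": "play_rows", "kwargs": {"motion": [[[0, -0.2, 0, 0, 0, -0.02, 1], [0, -0.4, 0, 0, 0, -0.04, 1], [0, -0.6, 0, 0, 0, -0.06, 1], [0, -0.8, 0, 0, 0, -0.08, 1], [0, -1, 0, 0, 0, -0.1, 1], [0, -1, 0, 0, 0, -0.12, 1], [0, -1, 0, 0, 0, -0.14, 1], [0, -1, 0, 0, 0, -0.16, 1], [0, -1, 0, 0, 0, -0.18, 1], [0, -1, 0, 0, 0, -0.2, 1]]]}}

```text
time_s: 7.7
ee_pos: [0.5779, -0.1462, 0.2482]
eef_rot: [-3.14, 0.001, 0.587]
force: [-0.3, -0.0, 1.0]
grip_width: 0.094
grip_force: 0.0
```

```bash
python3 - <<'E'
from h import *
print(step([.6425,-.0585,.25],67))
E
```

```text
[0.4095, -0.149, -0.0076, -0.0003, 0.0001, -0.0927]
```

>>> {"fn": "play_rows", "kwargs": {"motion": [[[0.2, -0.07, 0, 0, 0, -0.02, 1], [0.41, -0.149, 0, 0, 0, -0.04, 1], [0.41, -0.149, 0, 0, 0, -0.06, 1], [0.41, -0.149, 0, 0, 0, -0.08, 1], [0.41, -0.149, 0, 0, 0, -0.093, 1], [0.41, -0.149, 0, 0, 0, -0.093, 1], [0.41, -0.149, 0, 0, 0, -0.093, 1]]]}}

```text
time_s: 8.4
ee_pos: [0.6432, -0.059, 0.2488]
eef_rot: [-3.14, 0.0, 1.163]
force: [-0.7, 0.9, -0.5]
grip_width: 0.0941
grip_force: 0.0
```

```bash
python3 - <<'E'
from h import *
c,P,o=wrist();print(o["ee_pos"],np.degrees(o["eef_rot"]));z=P[...,2]
q=P[(z>.178)&(z<.1815)&(np.hypot(P[...,0]-.6425,P[...,1]+.0585)<.035)]
ce=cv2.minEnclosingCircle((q[:,:2]*1000).astype(np.float32));print(ce)
lugs(P,np.array(ce[0])/1000);ce=np.array(ce[0])/1000
print(step([*ce,.1795],67))
E
```

```text
[ 0.64316331 -0.05901358  0.24876408] [-1.79936134e+02  1.32485446e-02  6.66545978e+01]
((644.5151977539062, -59.4943733215332), 24.36809730529785)
 lug 115 [240.  242.9 247.2 251.2 254.4]
 tab 543 [136.1 145.7 213.8 229.6 255.9]
[0.0006, 0.0057, 0.2782, -0.0001, 0.0, -0.001]
```

>>> {"fn": "play_rows", "kwargs": {"motion": [[[0, 0.006, 0.1, 0, 0, 0, 1], [0, 0.006, 0.2, 0, 0, 0, 1], [0, 0.006, 0.278, 0, 0, 0, 1], [0, 0.006, 0.278, 0, 0, 0, -1], [0, 0.006, 0.278, 0, 0, 0, -1], [0, 0.006, 0.278, 0, 0, 0, -1], [0, 0.006, 0.278, 0, 0, 0, -1], [0, 0.006, 0.278, 0, 0, 0, -1], [0, 0.006, 0.278, 0, 0, 0, -1], [0, 0.006, 0.278, 0, 0, 0, -1]]]}}

```text
time_s: 9.45
ee_pos: [0.6439, -0.0592, 0.1805]
eef_rot: [-3.139, 0.0, 1.166]
force: [-10.4, 3.2, 6.0]
grip_width: 0.0472
grip_force: 40.0
```

>>> {"fn": "play_rows", "kwargs": {"motion": [[[0, 0, 0, 0, 0, 0, -1], [0, 0, 0, 0, 0, 0, -1], [0, 0, 0, 0, 0, 0.02, -1], [0, 0, 0, 0, 0, 0.04, -1], [0, 0, 0, 0, 0, 0.06, -1], [0, 0, 0, 0, 0, 0.08, -1], [0, 0, 0, 0, 0, 0.1, -1], [0, 0, 0, 0, 0, 0.12, -1], [0, 0, 0, 0, 0, 0.14, -1], [0, 0, 0, 0, 0, 0.14, -1]]]}}

```text
time_s: 10.45
ee_pos: [0.6438, -0.059, 0.1805]
eef_rot: [-3.14, 0.002, 0.282]
force: [-10.3, 4.0, 5.1]
grip_width: 0.0472
grip_force: 40.0
```

>>> {"fn": "play_rows", "kwargs": {"motion": [[[0, 0, 0, 0, 0, 0.02, -1], [0, 0, 0, 0, 0, 0.04, -1], [0, 0, 0, 0, 0, 0.06, -1], [0, 0, 0, 0, 0, 0.08, -1], [0, 0, 0, 0, 0, 0.1, -1], [0, 0, 0, 0, 0, 0.12, -1], [0, 0, 0, 0, 0, 0.14, -1], [0, 0, 0, 0, 0, 0.153, -1], [0, 0, 0, 0, 0, 0.153, -1], [0, 0, 0, 0, 0, 0.153, -1]]]}}

```text
time_s: 11.45
ee_pos: [0.6438, -0.0589, 0.1805]
eef_rot: [3.141, 0.003, -0.675]
force: [-9.9, 4.9, 5.8]
grip_width: 0.0474
grip_force: 40.0
```

>>> {"fn": "play_rows", "kwargs": {"motion": [[[0, 0, 0, 0, 0, 0, -1], [0, 0, 0, 0, 0, 0, 1], [0, 0, 0, 0, 0, 0, 1], [0, 0, 0, 0, 0, 0, 1], [0, 0, -0.1, 0, 0, 0, 1], [0, 0, -0.2, 0, 0, 0, 1], [0, 0, -0.28, 0, 0, 0, 1]]]}}

```text
time_s: 12.15
ee_pos: [0.6449, -0.0597, 0.2517]
eef_rot: [-3.141, -0.001, -0.675]
force: [-0.1, -0.1, 0.0]
grip_width: 0.0918
grip_force: 0.0
```

```bash
python3 - <<'E'
from h import *
from station import camera
c,P,o=wrist();print(o["ee_pos"],np.degrees(o["eef_rot"]),o["qpos"]);z=P[...,2]
q=P[(z>.178)&(z<.1815)&(np.hypot(P[...,0]-.6425,P[...,1]+.0585)<.035)]
ce=cv2.minEnclosingCircle((q[:,:2]*1000).astype(np.float32));print(ce)
lugs(P,np.array(ce[0])/1000)
E
```

```text
[ 0.64490366 -0.05973951  0.25169857] [-1.79973059e+02 -5.71815095e-02 -3.86888656e+01] [-1.48873565e-01  5.06656074e-01  1.17186194e+00 -9.54103855e-05
  1.46197550e+00  2.09718093e+00]
((644.1737060546875, -60.18964767456055), 23.84664535522461)
 lug 113 [134.3 137.5 141.7 145.9 148.9]
 tab 598 [147.3 217.2 232.5 247.7 258.8]
```

```bash
cat >> h.py <<'E'
def crown(P,ce,verbose=True):
    z=P[...,2];m=(z>.125)&(z<.158)&(np.hypot(P[...,0]-ce[0],P[...,1]-ce[1])<.08)
    out=max(comps(P,m,50),key=lambda t:len(t[1]))[1];c,y,s=yawpca(out)
    top=out[out[:,2]>.144]
    y=(y+90)%180-90
    if verbose:print("crown",c.round(4),"topmean",top[:,:2].mean(0).round(4),"yaw",y.round(1),yawpca(top)[1].round(1),s.round(),"top z",np.median(top[:,2]).round(4))
    return c,y
E
python3 - <<'E'
from h import *
from station import camera
P=cloud(camera("top"))
for g in((.606,.139),(.613,.339),(.436,.337),(.422,.123)): crown(P,g)
print(step([.606,.137,.25],-14.5))
E
```

```text
crown [0.6073 0.1385] topmean [0.6059 0.1385] yaw -15.2 -15.2 [ 34. 103.] top z 0.1486
crown [0.6144 0.3387] topmean [0.6125 0.3378] yaw 24.5 24.5 [ 34. 103.] top z 0.1487
crown [0.4364 0.3368] topmean [0.4362 0.3365] yaw 26.6 26.6 [ 35. 104.] top z 0.1487
crown [0.4208 0.1233] topmean [0.4208 0.1231] yaw -6.2 -6.0 [34. 99.] top z 0.1487
[-0.6158, -0.5156, 0.0114, -0.0002, -0.0008, -0.0672]
```

>>> {"fn": "play_rows", "kwargs": {"motion": [[[-0.15, -0.13, 0, 0, 0, -0.02, 1], [-0.3, -0.26, 0, 0, 0, -0.04, 1], [-0.45, -0.39, 0, 0, 0, -0.068, 1], [-0.616, -0.516, 0.01, 0, 0, -0.068, 1], [-0.616, -0.516, 0.01, 0, 0, -0.068, 1], [-0.616, -0.516, 0.01, 0, 0, -0.068, 1], [-0.616, -0.516, 0.01, 0, 0, -0.068, 1], [-0.616, -0.516, 0.01, 0, 0, -0.068, 1]]]}}

```text
time_s: 13.05
ee_pos: [0.6055, 0.1359, 0.2473]
eef_rot: [3.141, 0.0, -0.25]
force: [0.7, -0.0, 0.1]
grip_width: 0.0941
grip_force: 0.0
```

```bash
cat > look.py <<'E'
import sys
from h import *
c,P,o=wrist();print(o["ee_pos"].round(4),np.degrees(o["eef_rot"]).round(1),o["qpos"].round(2))
ce,y=crown(P,(float(sys.argv[1]),float(sys.argv[2])))
print(step([*ce,.157],y))
E
python3 look.py .606 .137
```

```text
[0.6055 0.1359 0.2473] [180.    0.  -14.3] [ 0.16  0.45  1.27 -0.    1.43  1.98]
crown [0.6061 0.1345] topmean [0.6076 0.1343] yaw -15.4 -15.4 [ 34. 100.] top z 0.1492
[0.0038, 0.0051, 0.3617, 0.0, 0.0, 0.0029]
```

>>> {"fn": "play_rows", "kwargs": {"motion": [[[0.006, 0.005, 0.1, 0, 0, 0.003, 1], [0.006, 0.005, 0.2, 0, 0, 0.003, 1], [0.006, 0.005, 0.3, 0, 0, 0.003, 1], [0.006, 0.005, 0.362, 0, 0, 0.003, 1], [0.006, 0.005, 0.362, 0, 0, 0.003, 1], [0.006, 0.005, 0.362, 0, 0, 0.003, -1], [0.006, 0.005, 0.362, 0, 0, 0.003, -1], [0.006, 0.005, 0.362, 0, 0, 0.003, -1], [0.006, 0.005, 0.362, 0, 0, 0.003, -1], [0.006, 0.005, 0.362, 0, 0, 0.003, -1]]], "grip_force": 20}}

```text
time_s: 14.1
ee_pos: [0.6064, 0.1357, 0.1575]
eef_rot: [-3.141, -0.0, -0.267]
force: [-0.4, -0.0, 0.2]
grip_width: 0.0575
grip_force: 0.0
```

>>> {"fn": "play_rows", "kwargs": {"motion": [[[0, 0, 0, 0, 0, 0, -1], [0, 0, 0, 0, 0, 0, -1], [0, 0, 0, 0, 0, 0, -1], [0, 0, 0, 0, 0, 0, -1], [0, 0, 0, 0, 0, 0, -1], [0, 0, -0.05, 0, 0, 0, -1], [0, 0, -0.1, 0, 0, 0, -1]]]}}

```text
time_s: 14.8
ee_pos: [0.6062, 0.1357, 0.183]
eef_rot: [3.141, 0.001, -0.267]
force: [-0.5, -0.2, -2.8]
grip_width: 0.0338
grip_force: 20.0
```

>>> {"fn": "play_rows", "kwargs": {"motion": [[[0, 0, -0.1, 0, 0, 0, -1], [0, 0, -0.25, 0, 0, 0, -1], [0, 0, -0.4, 0, 0, 0, -1], [0, 0, -0.55, 0, 0, 0, -1], [0, 0, -0.7, 0, 0, 0, -1], [0, 0, -0.75, 0, 0, 0, -1], [0, 0, -0.75, 0, 0, 0, -1]]]}}

```text
time_s: 15.5
ee_pos: [0.6065, 0.1358, 0.3714]
eef_rot: [-3.14, -0.003, -0.267]
force: [0.2, -0.7, -2.4]
grip_width: 0.0335
grip_force: 20.0
```

```bash
cat > slot.py <<'E'
import sys
from h import *
from station import get_obs
L=np.array([.6443,-.0597]);Rr=np.array([.4220,-.3420]);mid=(L+Rr)/2;u=(L-Rr)/np.linalg.norm(L-Rr)
p=mid+u*float(sys.argv[1])/1000;o=get_obs()
print(o["ee_pos"].round(4),o["eef_rot"].round(3),o["qpos"].round(2),o["force"].round(1),o["grip_width"])
print(p,step([*p,float(sys.argv[2])],float(sys.argv[3]) if len(sys.argv)>3 else -38.2))
E
python3 slot.py 108 .365
```

```text
[0.6065 0.1358 0.3714] [-3.14e+00 -3.00e-03 -2.67e-01] [0.16 0.41 1.04 0.   1.69 2.  ] [ 0.2 -0.7 -2.4] 0.03353716252442655
[ 0.59996628 -0.11599963] [0.2403, 0.9784, 0.0248, -0.0003, -0.0004, 0.0637]
```

>>> {"fn": "play_rows", "kwargs": {"motion": [[[0.01, 0.04, 0, 0, 0, 0, -1], [0.04, 0.14, 0, 0, 0, 0.01, -1], [0.07, 0.28, 0, 0, 0, 0.02, -1], [0.1, 0.42, 0, 0, 0, 0.03, -1], [0.13, 0.56, 0, 0, 0, 0.04, -1], [0.17, 0.7, 0, 0, 0, 0.05, -1], [0.2, 0.82, 0, 0, 0, 0.06, -1], [0.22, 0.91, 0, 0, 0, 0.064, -1], [0.235, 0.96, 0, 0, 0, 0.064, -1], [0.24, 0.978, 0, 0, 0, 0.064, -1]]]}}

```text
time_s: 16.5
ee_pos: [0.5994, -0.1172, 0.3682]
eef_rot: [3.141, 0.002, -0.669]
force: [-0.0, 0.6, -3.1]
grip_width: 0.0336
grip_force: 20.0
```

>>> {"fn": "play_rows", "kwargs": {"motion": [[[0, 0, 0, 0, 0, 0, -1], [0, 0, 0, 0, 0, 0, -1], [0, 0, 0, 0, 0, 0, -1], [0, 0, 0, 0, 0, 0, -1], [0, 0, 0, 0, 0, 0, -1]]]}}

```text
time_s: 17.0
ee_pos: [0.5998, -0.1155, 0.3698]
eef_rot: [-3.142, -0.0, -0.668]
force: [-0.4, 0.2, -2.0]
grip_width: 0.0342
grip_force: 20.0
```

```bash
python3 slot.py 108 .172; python3 - <<'E'
from h import *
from station import camera
c,P,o=wrist();cv2.imwrite("pics/w3.png",c["frame"][:,:,::-1])
c=camera("scene");cv2.imwrite("pics/s3.png",cv2.resize(c["frame"][60:320,40:390,::-1],None,fx=2,fy=2))
E
```

```text
[ 0.5998 -0.1155  0.3698] [-3.142 -0.    -0.668] [-0.25  0.39  1.08  0.    1.68  1.99] [-0.4  0.2 -2. ] 0.03419621179075832
[ 0.59996628 -0.11599963] [0.0018, 0.0012, 0.7911, -0.0, -0.0, -0.0002]
```

View pics/s3.png

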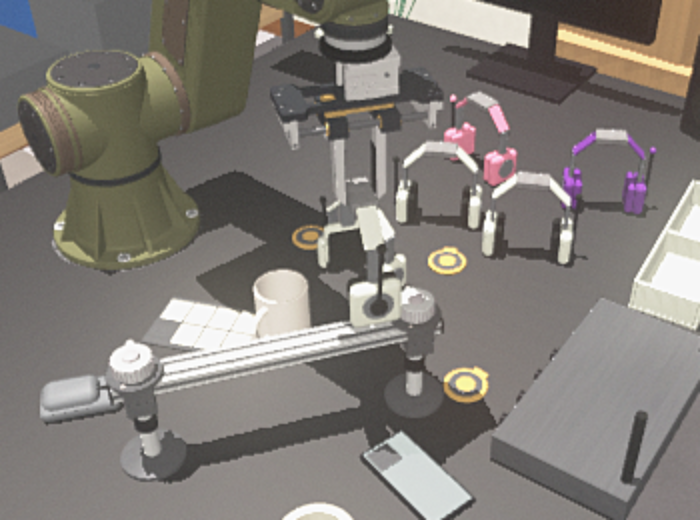

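>>> {"fn": "play_rows", "kwargs": {"motion": [[[0, 0, 0.06, 0, 0, 0, -1], [0, 0, 0.16, 0, 0, 0, -1], [0, 0, 0.26, 0, 0, 0, -1], [0, 0, 0.36, 0, 0, 0, -1], [0, 0, 0.46, 0, 0, 0, -1], [0, 0, 0.56, 0, 0, 0, -1], [0, 0, 0.66, 0, 0, 0, -1], [0, 0, 0.73, 0, 0, 0, -1], [0, 0, 0.77, 0, 0, 0, -1], [0, 0, 0.77, 0, 0, 0, -1]]]}}

```text
time_s: 18.1
ee_pos: [0.5994, -0.1158, 0.1762]
eef_rot: [3.141, 0.002, -0.669]
force: [-0.1, -0.5, -2.5]
grip_width: 0.0337
grip_force: 20.0
```

>>> {"fn": "play_rows", "kwargs": {"motion": [[[0, 0, 0, 0, 0, 0, -1], [0, 0, 0.008, 0, 0, 0, -1], [0, 0, 0.016, 0, 0, 0, -1], [0, 0, 0.024, 0, 0, 0, -1], [0, 0, 0.028, 0, 0, 0, -1], [0, 0, 0.028, 0, 0, 0, -1]]]}}

```text
time_s: 18.7
ee_pos: [0.5997, -0.1159, 0.17]
eef_rot: [3.142, 0.0, -0.669]
force: [0.1, -0.1, -1.8]
grip_width: 0.034
grip_force: 20.0
```

>>> {"fn": "play_rows", "kwargs": {"motion": [[[0, 0, 0.004, 0, 0, 0, -1], [0, 0, 0.006, 0, 0, 0, -1], [0, 0, 0.006, 0, 0, 0, -0.06], [0, 0, 0.006, 0, 0, 0, -0.06], [0, 0, 0.006, 0, 0, 0, -0.06], [0, 0, 0.006, 0, 0, 0, -0.06], [0, 0, -0.03, 0, 0, 0, -0.06], [0, 0, -0.1, 0, 0, 0, -0.06], [0, 0, -0.25, 0, 0, 0, 0.2], [0, 0, -0.4, 0, 0, 0, 1]]]}}

```text
time_s: 19.7
ee_pos: [0.5995, -0.1158, 0.2719]
eef_rot: [3.141, 0.0, -0.669]
force: [0.5, -0.3, 0.8]
grip_width: 0.0568
grip_force: 0.0
```

```bash
cat > chk.py <<'E'
from h import *
from station import camera
import slot_c as s
cs=camera("top");P=cloud(cs);Q=cloud(camera("scene"))
def bar(P,tag):
    d=P[...,:2]-s.mid;y=d@s.u*1000;x=d@s.xr*1000;z=P[...,2]
    m=(abs(x)<45)&(abs(y)<160)&(z>.152)&(z<.175)
    for px,q in comps(P,m,20):
        yy=(q[:,:2]-s.mid)@s.u*1000;xx=(q[:,:2]-s.mid)@s.xr*1000
        if np.ptp(yy)>25:print(tag,"hung y",np.median(yy).round(),"x range",xx.min().round(),xx.max().round(),"ztop",np.percentile(q[:,2],90).round(4),"yaw",yawpca(q)[1].round(1))
bar(P,"top");bar(Q,"scene")
for g in((.606,.139),(.613,.339),(.436,.337),(.422,.123)):
    z=P[...,2];m=(z>.125)&(z<.158)&(np.hypot(P[...,0]-g[0],P[...,1]-g[1])<.08)
    if m.sum()>100: crown(P,g)
E
cat > slot_c.py <<'E'
import numpy as np
L=np.array([.6443,-.0597]);Rr=np.array([.4220,-.3420]);mid=(L+Rr)/2;u=(L-Rr)/np.linalg.norm(L-Rr);xr=np.array([u[1],-u[0]])
E
python3 chk.py
```

```text
scene hung y 108.0 x range -28.0 35.0 ztop 0.1631 yaw -39.3
crown [0.6124 0.3377] topmean [0.6121 0.3376] yaw 25.6 25.0 [ 34. 104.] top z 0.1489
crown [0.4351 0.3361] topmean [0.4364 0.3364] yaw 26.5 26.9 [ 35. 104.] top z 0.1489
crown [0.4223 0.1231] topmean [0.4221 0.123 ] yaw -6.3 -6.6 [ 34. 103.] top z 0.1486
```

```bash
python3 - <<'E'
from h import *
print(step([.422,.121,.26],-6.3))
E
```

```text
[-1.1505, -0.3003, 0.0578, -0.0002, -0.0014, -0.0889]
```

>>> {"fn": "play_rows", "kwargs": {"motion": [[[-0.2, -0.05, 0, 0, 0, -0.02, 1], [-0.4, -0.1, 0, 0, 0, -0.04, 1], [-0.6, -0.16, 0, 0, 0, -0.06, 1], [-0.8, -0.22, 0, 0, 0, -0.08, 1], [-1, -0.3, 0.05, 0, 0, -0.089, 1], [-1, -0.3, 0.05, 0, 0, -0.089, 1], [-1, -0.3, 0.05, 0, 0, -0.089, 1]]]}}

```text
time_s: 20.5
ee_pos: [0.4495, 0.099, 0.2579]
eef_rot: [-3.142, -0.0, -0.108]
force: [0.2, -0.3, 0.2]
grip_width: 0.0943
grip_force: 0.0
```

```bash
python3 look.py .422 .121
```

```text
[0.4495 0.099  0.2579] [-180.    -0.    -6.2] [ 0.14  0.07  1.71 -0.    1.36  1.82]
crown [0.4212 0.1193] topmean [0.4231 0.1187] yaw -6.4 -6.5 [34. 99.] top z 0.1491
[-0.1251, -0.0722, 0.4042, 0.0, -0.0001, 0.0004]
```

>>> {"fn": "play_rows", "kwargs": {"motion": [[[-0.12, -0.071, 0.02, 0, 0, 0, 1], [-0.12, -0.071, 0.1, 0, 0, 0, 1], [-0.12, -0.071, 0.2, 0, 0, 0, 1], [-0.12, -0.071, 0.3, 0, 0, 0, 1], [-0.12, -0.071, 0.404, 0, 0, 0, 1], [-0.12, -0.071, 0.404, 0, 0, 0, 1], [-0.12, -0.071, 0.404, 0, 0, 0, -1], [-0.12, -0.071, 0.404, 0, 0, 0, -1], [-0.12, -0.071, 0.404, 0, 0, 0, -1], [-0.12, -0.071, 0.404, 0, 0, 0, -1]]]}}

```text
time_s: 21.55
ee_pos: [0.4226, 0.1189, 0.1575]
eef_rot: [-3.141, -0.001, -0.11]
force: [-0.6, 0.3, 1.1]
grip_width: 0.0652
grip_force: 0.0
```

>>> {"fn": "play_rows", "kwargs": {"motion": [[[0, 0, 0, 0, 0, 0, -1], [0, 0, 0, 0, 0, 0, -1], [0, 0, 0, 0, 0, 0, -1], [0, 0, 0, 0, 0, 0, -1], [0, 0, 0, 0, 0, 0, -1], [0, 0, -0.05, 0, 0, 0, -1], [0, 0, -0.15, 0, 0, 0, -1], [0, 0, -0.3, 0, 0, 0, -1], [0, 0, -0.45, 0, 0, 0, -1], [0, 0, -0.6, 0, 0, 0, -1]]]}}

```text
time_s: 22.55
ee_pos: [0.4218, 0.1188, 0.3079]
eef_rot: [3.141, 0.001, -0.11]
force: [-0.0, -0.4, -2.2]
grip_width: 0.034
grip_force: 20.0
```

>>> {"fn": "play_rows", "kwargs": {"motion": [[[0, 0, -0.15, 0, 0, 0, -1], [0, 0, -0.25, 0, 0, 0, -1], [0, 0, -0.25, 0, 0, 0, -1], [0, 0, -0.25, 0, 0, 0, -1]]]}}

```text
time_s: 22.95
ee_pos: [0.4221, 0.1188, 0.3678]
eef_rot: [3.141, 0.001, -0.11]
force: [-0.6, -0.3, -3.0]
grip_width: 0.0339
grip_force: 20.0
```

```bash
python3 slot.py 36 .37
```

```text
[0.4221 0.1188 0.3678] [ 3.141e+00  1.000e-03 -1.100e-01] [ 0.19 -0.03  1.56 -0.    1.61  1.87] [-0.6 -0.3 -3. ] 0.03385889572582832
[ 0.55542209 -0.17256654] [0.6578, 1.1002, -0.0092, 0.0001, 0.0002, 0.0887]
```

>>> {"fn": "play_rows", "kwargs": {"motion": [[[0.03, 0.05, 0, 0, 0, 0, -1], [0.1, 0.16, 0, 0, 0, 0.01, -1], [0.18, 0.3, 0, 0, 0, 0.025, -1], [0.27, 0.44, 0, 0, 0, 0.04, -1], [0.35, 0.58, 0, 0, 0, 0.055, -1], [0.43, 0.72, 0, 0, 0, 0.07, -1], [0.5, 0.84, 0, 0, 0, 0.08, -1], [0.56, 0.93, 0, 0, 0, 0.088, -1], [0.6, 0.98, 0, 0, 0, 0.088, -1], [0.62, 1.0, 0, 0, 0, 0.0885, -1]]]}}

```text
time_s: 23.95
ee_pos: [0.5491, -0.1478, 0.3663]
eef_rot: [3.14, 0.004, -0.667]
force: [-2.4, 0.6, -2.9]
grip_width: 0.0333
grip_force: 20.0
```

>>> {"fn": "play_rows", "kwargs": {"motion": [[[0, 0, 0, 0, 0, 0, -1], [0, 0, 0, 0, 0, 0, -1]]]}}

```text
time_s: 24.15
ee_pos: [0.5487, -0.1459, 0.3685]
eef_rot: [3.141, 0.001, -0.665]
force: [-0.1, -0.1, -2.2]
grip_width: 0.0336
grip_force: 20.0
```

```bash
python3 slot.py 36 .176
```

```text
[ 0.5487 -0.1459  0.3685] [ 3.141e+00  1.000e-03 -6.650e-01] [-0.32  0.28  1.22  0.    1.64  1.91] [-0.1 -0.1 -2.2] 0.033572578020729556
[ 0.55542209 -0.17256654] [0.0879, 0.0672, 0.7697, 0.0, 0.0002, 0.0003]
```

>>> {"fn": "play_rows", "kwargs": {"motion": [[[0.04, 0.03, 0, 0, 0, 0, -1], [0.088, 0.067, 0, 0, 0, 0, -1], [0.088, 0.067, 0, 0, 0, 0, -1], [0.088, 0.067, 0.05, 0, 0, 0, -1], [0.088, 0.067, 0.17, 0, 0, 0, -1], [0.088, 0.067, 0.29, 0, 0, 0, -1], [0.088, 0.067, 0.41, 0, 0, 0, -1], [0.088, 0.067, 0.53, 0, 0, 0, -1], [0.088, 0.067, 0.65, 0, 0, 0, -1], [0.088, 0.067, 0.73, 0, 0, 0, -1]]]}}

```text
time_s: 25.15
ee_pos: [0.5548, -0.1727, 0.1837]
eef_rot: [3.141, 0.003, -0.666]
force: [0.5, 0.1, -1.7]
grip_width: 0.0339
grip_force: 20.0
```

```bash
python3 slot.py 36 .1695
```

```text
[ 0.5548 -0.1727  0.1837] [ 3.141e+00  3.000e-03 -6.660e-01] [-0.36  0.4   1.48  0.    1.26  1.87] [ 0.5  0.1 -1.7] 0.033865243322234444
[ 0.55542209 -0.17256654] [0.0016, -0.002, 0.0567, 0.0001, 0.0004, 0.0002]
```

>>> {"fn": "play_rows", "kwargs": {"motion": [[[0, 0, 0.025, 0, 0, 0, -1], [0, 0, 0.045, 0, 0, 0, -1], [0, 0, 0.053, 0, 0, 0, -1], [0, 0, 0.057, 0, 0, 0, -1], [0, 0, 0.06, 0, 0, 0, -1], [0, 0, 0.06, 0, 0, 0, -1]]]}}

```text
time_s: 25.75
ee_pos: [0.556, -0.1734, 0.1721]
eef_rot: [-3.141, -0.001, -0.666]
force: [-0.3, 0.1, -2.6]
grip_width: 0.0337
grip_force: 20.0
```

>>> {"fn": "play_rows", "kwargs": {"motion": [[[0, 0, 0.006, 0, 0, 0, -1], [0, 0, 0.01, 0, 0, 0, -1], [0, 0, 0.012, 0, 0, 0, -1], [0, 0, 0.012, 0, 0, 0, -0.06], [0, 0, 0.012, 0, 0, 0, -0.06], [0, 0, 0.012, 0, 0, 0, -0.06], [0, 0, 0.012, 0, 0, 0, -0.06], [0, 0, -0.03, 0, 0, 0, -0.06], [0, 0, -0.15, 0, 0, 0, -0.06], [0, 0, -0.35, 0, 0, 0, 0.2]]]}}

```text
time_s: 26.75
ee_pos: [0.555, -0.173, 0.2586]
eef_rot: [3.14, 0.005, -0.666]
force: [0.5, -0.3, 0.9]
grip_width: 0.0491
grip_force: 0.0
```

```bash
python3 chk.py; python3 - <<'E'
from h import *
print(step([.436,.336,.26],26.5))
E
```

```text
top hung y 115.0 x range -39.0 33.0 ztop 0.163 yaw -38.3
top hung y 42.0 x range -38.0 4.0 ztop 0.1629 yaw -17.0
scene hung y 108.0 x range -29.0 39.0 ztop 0.1635 yaw -39.3
scene hung y 36.0 x range -30.0 37.0 ztop 0.163 yaw -38.5
crown [0.6123 0.3381] topmean [0.6127 0.3378] yaw 24.7 24.5 [ 34. 102.] top z 0.1488
crown [0.4367 0.3374] topmean [0.4362 0.3363] yaw 27.0 27.1 [ 34. 100.] top z 0.1489
[-1.6422, -1.3041, 0.0142, 0.0005, -0.0017, -0.1795]
```

>>> {"fn": "play_rows", "kwargs": {"motion": [[[-0.13, -0.1, 0, 0, 0, -0.018, 1], [-0.26, -0.2, 0, 0, 0, -0.036, 1], [-0.39, -0.3, 0, 0, 0, -0.054, 1], [-0.52, -0.4, 0, 0, 0, -0.072, 1], [-0.65, -0.5, 0, 0, 0, -0.09, 1], [-0.78, -0.6, 0, 0, 0, -0.108, 1], [-0.91, -0.7, 0, 0, 0, -0.126, 1], [-1, -0.8, 0, 0, 0, -0.144, 1], [-1, -0.9, 0, 0, 0, -0.162, 1], [-1, -1, 0, 0, 0, -0.18, 1]]]}}

```text
time_s: 27.85
ee_pos: [0.5138, 0.1791, 0.2602]
eef_rot: [3.141, -0.001, 0.471]
force: [0.2, -0.2, -0.5]
grip_width: 0.0944
grip_force: 0.0
```

```bash
python3 - <<'E'
from h import *
print(step([.436,.333,.26],26.7))
E
```

```text
[0.0019, -0.6899, 0.0004, 0.0, -0.0002, 0.0008]
```

>>> {"fn": "play_rows", "kwargs": {"motion": [[[0, -0.2, 0, 0, 0, 0, 1], [0, -0.4, 0, 0, 0, 0, 1], [0, -0.58, 0, 0, 0, 0, 1], [0, -0.69, 0, 0, 0, 0, 1], [0, -0.69, 0, 0, 0, 0, 1], [0, -0.69, 0, 0, 0, 0, 1]]]}}

```text
time_s: 28.45
ee_pos: [0.4362, 0.3319, 0.2596]
eef_rot: [3.141, -0.0, 0.466]
force: [0.1, -0.2, 0.5]
grip_width: 0.0938
grip_force: 0.0
```

```bash
python3 look.py .436 .333
```

```text
[0.4362 0.3319 0.2596] [180.   -0.   26.7] [ 0.58  0.27  1.48 -0.    1.39  1.69]
crown [0.4356 0.333 ] topmean [0.4372 0.334 ] yaw 25.4 25.4 [ 34. 100.] top z 0.1492
[-0.0007, -0.0078, 0.4101, 0.0, -0.0001, 0.0033]
```

>>> {"fn": "play_rows", "kwargs": {"motion": [[[0.005, -0.006, 0.1, 0, 0, 0.002, 1], [0.005, -0.006, 0.2, 0, 0, 0.002, 1], [0.005, -0.006, 0.3, 0, 0, 0.002, 1], [0.005, -0.006, 0.41, 0, 0, 0.002, 1], [0.005, -0.006, 0.41, 0, 0, 0.002, 1], [0.005, -0.006, 0.41, 0, 0, 0.002, -1], [0.005, -0.006, 0.41, 0, 0, 0.002, -1], [0.005, -0.006, 0.41, 0, 0, 0.002, -1], [0.005, -0.006, 0.41, 0, 0, 0.002, -1], [0.005, -0.006, 0.41, 0, 0, 0.002, -1]]]}}

```text
time_s: 29.5
ee_pos: [0.4368, 0.3338, 0.1572]
eef_rot: [-3.141, -0.001, 0.453]
force: [-0.8, -0.7, -0.4]
grip_width: 0.0575
grip_force: 0.0
```

>>> {"fn": "play_rows", "kwargs": {"motion": [[[0, 0, 0, 0, 0, 0, -1], [0, 0, 0, 0, 0, 0, -1], [0, 0, 0, 0, 0, 0, -1], [0, 0, 0, 0, 0, 0, -1], [0, 0, -0.05, 0, 0, 0, -1], [0, 0, -0.15, 0, 0, 0, -1], [0, 0, -0.3, 0, 0, 0, -1], [0, 0, -0.45, 0, 0, 0, -1], [0, 0, -0.6, 0, 0, 0, -1], [0, 0, -0.75, 0, 0, 0, -1]]]}}

```text
time_s: 30.5
ee_pos: [0.4363, 0.3334, 0.3466]
eef_rot: [-3.142, -0.0, 0.453]
force: [-0.7, 0.7, -3.3]
grip_width: 0.0339
grip_force: 20.0
```

>>> {"fn": "play_rows", "kwargs": {"motion": [[[0, 0, -0.1, 0, 0, 0, -1], [0, 0, -0.1, 0, 0, 0, -1], [0, 0, -0.1, 0, 0, 0, -1]]]}}

```text
time_s: 30.8
ee_pos: [0.4366, 0.3336, 0.3684]
eef_rot: [3.141, 0.001, 0.453]
force: [0.1, 0.3, -3.8]
grip_width: 0.0338
grip_force: 20.0
```

```bash
python3 slot.py -36 .37
```

```text
[0.4366 0.3336 0.3684] [3.141e+00 1.000e-03 4.530e-01] [ 0.59  0.24  1.27 -0.    1.63  1.7 ] [ 0.1  0.3 -3.8] 0.033847653147603136
[ 0.51087791 -0.22913346] [-0.717, 2.1542, -0.0056, 0.0001, 0.0001, 0.1781]
```

>>> {"fn": "play_rows", "kwargs": {"motion": [[[-0.02, 0.05, 0, 0, 0, 0.005, -1], [-0.05, 0.15, 0, 0, 0, 0.015, -1], [-0.09, 0.27, 0, 0, 0, 0.025, -1], [-0.13, 0.39, 0, 0, 0, 0.035, -1], [-0.17, 0.52, 0, 0, 0, 0.045, -1], [-0.21, 0.64, 0, 0, 0, 0.055, -1], [-0.25, 0.76, 0, 0, 0, 0.065, -1], [-0.29, 0.87, 0, 0, 0, 0.075, -1], [-0.32, 0.95, 0, 0, 0, 0.085, -1], [-0.33, 1, 0, 0, 0, 0.09, -1]]]}}

```text
time_s: 31.8
ee_pos: [0.4714, 0.0708, 0.3681]
eef_rot: [3.141, 0.002, -0.118]
force: [-0.7, 0.0, -2.0]
grip_width: 0.0339
grip_force: 20.0
```

```bash
python3 slot.py -36 .37
```

```text
[0.4714 0.0708 0.3681] [ 3.141e+00  2.000e-03 -1.180e-01] [ 0.07  0.06  1.47 -0.    1.61  1.76] [-0.7  0.  -2. ] 0.033880381860513294
[ 0.51087791 -0.22913346] [0.2978, 1.1729, -0.0076, 0.0002, 0.0003, 0.0874]
```

>>> {"fn": "play_rows", "kwargs": {"motion": [[[0.02, 0.06, 0, 0, 0, 0.01, -1], [0.05, 0.18, 0, 0, 0, 0.02, -1], [0.08, 0.31, 0, 0, 0, 0.03, -1], [0.11, 0.44, 0, 0, 0, 0.04, -1], [0.14, 0.57, 0, 0, 0, 0.05, -1], [0.17, 0.69, 0, 0, 0, 0.06, -1], [0.2, 0.8, 0, 0, 0, 0.07, -1], [0.23, 0.9, 0, 0, 0, 0.08, -1], [0.25, 0.96, 0, 0, 0, 0.087, -1], [0.26, 1, 0, 0, 0, 0.087, -1]]]}}

```text
time_s: 32.8
ee_pos: [0.5083, -0.1837, 0.3684]
eef_rot: [3.141, 0.001, -0.661]
force: [0.3, 0.8, -2.9]
grip_width: 0.0336
grip_force: 20.0
```

>>> {"fn": "play_rows", "kwargs": {"motion": [[[0, 0, 0, 0, 0, 0, -1], [0, 0, 0, 0, 0, 0, -1]]]}}

```text
time_s: 33.0
ee_pos: [0.5083, -0.1822, 0.3691]
eef_rot: [-3.141, 0.0, -0.658]
force: [-0.1, -0.2, -2.9]
grip_width: 0.034
grip_force: 20.0
```

```bash
python3 slot.py -36 .176
```

```text
[ 0.5083 -0.1822  0.3691] [-3.141  0.    -0.658] [-0.41  0.21  1.3   0.    1.63  1.82] [-0.1 -0.2 -2.9] 0.034038698400463335
[ 0.51087791 -0.22913346] [0.1232, 0.1424, 0.7724, -0.0, 0.0, 0.0014]
```

>>> {"fn": "play_rows", "kwargs": {"motion": [[[0.06, 0.07, 0, 0, 0, 0, -1], [0.11, 0.13, 0, 0, 0, 0.0014, -1], [0.123, 0.142, 0, 0, 0, 0.0014, -1], [0.123, 0.142, 0.03, 0, 0, 0.0014, -1], [0.123, 0.142, 0.13, 0, 0, 0.0014, -1], [0.123, 0.142, 0.25, 0, 0, 0.0014, -1], [0.123, 0.142, 0.39, 0, 0, 0.0014, -1], [0.123, 0.142, 0.53, 0, 0, 0.0014, -1], [0.123, 0.142, 0.65, 0, 0, 0.0014, -1], [0.123, 0.142, 0.73, 0, 0, 0.0014, -1]]]}}

```text
time_s: 34.0
ee_pos: [0.5102, -0.228, 0.1842]
eef_rot: [3.141, 0.002, -0.667]
force: [-0.8, 0.5, -2.1]
grip_width: 0.0339
grip_force: 20.0
```

>>> {"fn": "play_rows", "kwargs": {"motion": [[[0, 0, 0.02, 0, 0, 0, -1], [0, 0, 0.03, 0, 0, 0, -1], [0, 0, 0.03, 0, 0, 0, -1], [0, 0, 0.03, 0, 0, 0, -1]]]}}

```text
time_s: 34.4
ee_pos: [0.5113, -0.2298, 0.1804]
eef_rot: [-3.141, -0.002, -0.668]
force: [0.2, 0.0, -1.6]
grip_width: 0.0338
grip_force: 20.0
```

```bash
python3 slot.py -36 .1692
```

```text
[ 0.5113 -0.2298  0.1804] [-3.141e+00 -2.000e-03 -6.680e-01] [-0.49  0.36  1.55  0.    1.23  1.75] [ 0.2  0.  -1.6] 0.033805744581800475
[ 0.51087791 -0.22913346] [-0.0029, -0.001, 0.0446, -0.0001, -0.0003, -0.0002]
```

>>> {"fn": "play_rows", "kwargs": {"motion": [[[0, 0, 0.02, 0, 0, 0, -1], [0, 0, 0.035, 0, 0, 0, -1], [0, 0, 0.043, 0, 0, 0, -1], [0, 0, 0.045, 0, 0, 0, -1], [0, 0, 0.045, 0, 0, 0, -1]]]}}

```text
time_s: 34.9
ee_pos: [0.5109, -0.2298, 0.1685]
eef_rot: [-3.141, -0.001, -0.668]
force: [-2.2, 1.7, 4.5]
grip_width: 0.0338
grip_force: 20.0
```

Contact with the bar; release and rise.

>>> {"fn": "play_rows", "kwargs": {"motion": [[[0, 0, -0.002, 0, 0, 0, -1], [0, 0, -0.002, 0, 0, 0, -0.06], [0, 0, -0.002, 0, 0, 0, -0.06], [0, 0, -0.002, 0, 0, 0, -0.06], [0, 0, -0.002, 0, 0, 0, -0.06], [0, 0, -0.03, 0, 0, 0, -0.06], [0, 0, -0.1, 0, 0, 0, -0.06], [0, 0, -0.2, 0, 0, 0, 0.2], [0, 0, -0.37, 0, 0, 0, 1], [0, 0, -0.37, 0, 0, 0, 1]]]}}

```text
time_s: 35.9
ee_pos: [0.5122, -0.2305, 0.2665]
eef_rot: [-3.14, -0.009, -0.668]
force: [-0.5, -0.4, -0.1]
grip_width: 0.0647
grip_force: 0.0
```

```bash
python3 chk.py; python3 - <<'E'
from h import *
print(step([.612,.335,.26],24.5))
E
```

```text
top hung y 111.0 x range -38.0 32.0 ztop 0.1632 yaw -38.8
top hung y 39.0 x range -38.0 33.0 ztop 0.1627 yaw -36.2
top hung y -33.0 x range -36.0 8.0 ztop 0.1628 yaw -35.3
scene hung y 108.0 x range -29.0 36.0 ztop 0.1633 yaw -37.7
scene hung y 36.0 x range -28.0 36.0 ztop 0.1628 yaw -38.2
scene hung y -35.0 x range -28.0 37.0 ztop 0.1627 yaw -37.5
crown [0.6122 0.3378] topmean [0.6123 0.3376] yaw 24.0 24.0 [ 34. 101.] top z 0.149
[-1.0829, -2.0237, 0.0041, 0.0001, -0.0003, -0.1744]
```

>>> {"fn": "play_rows", "kwargs": {"motion": [[[-0.07, -0.13, 0, 0, 0, -0.018, 1], [-0.15, -0.28, 0, 0, 0, -0.036, 1], [-0.22, -0.42, 0, 0, 0, -0.054, 1], [-0.3, -0.57, 0, 0, 0, -0.072, 1], [-0.38, -0.72, 0, 0, 0, -0.09, 1], [-0.46, -0.87, 0, 0, 0, -0.108, 1], [-0.53, -1, 0, 0, 0, -0.126, 1], [-0.7, -1, 0, 0, 0, -0.144, 1], [-0.85, -1, 0, 0, 0, -0.162, 1], [-1, -1, 0, 0, 0, -0.174, 1]]]}}

```text
time_s: 37.0
ee_pos: [0.4679, 0.1222, 0.259]
eef_rot: [-3.141, 0.002, 0.43]
force: [0.4, 1.2, 0.5]
grip_width: 0.0937
grip_force: 0.0
```

```bash
python3 - <<'E'
from h import *
print(step([.612,.334,.26],24.2))
E
```

```text
[0.877, -0.5299, -0.0057, -0.0001, 0.0004, 0.0012]
```

>>> {"fn": "play_rows", "kwargs": {"motion": [[[0.15, -0.09, 0, 0, 0, 0, 1], [0.3, -0.18, 0, 0, 0, 0, 1], [0.45, -0.27, 0, 0, 0, 0, 1], [0.6, -0.36, 0, 0, 0, 0, 1], [0.75, -0.45, 0, 0, 0, 0, 1], [0.877, -0.53, 0, 0, 0, 0.001, 1], [0.877, -0.53, 0, 0, 0, 0.001, 1], [0.877, -0.53, 0, 0, 0, 0.001, 1]]]}}

```text
time_s: 37.8
ee_pos: [0.6144, 0.3326, 0.2582]
eef_rot: [3.141, 0.003, 0.419]
force: [-0.0, -0.8, 0.4]
grip_width: 0.0935
grip_force: 0.0
```

```bash
python3 look.py .612 .334
```

```text
[0.6144 0.3326 0.2582] [180.    0.2  24. ] [ 0.44  0.64  0.96 -0.    1.55  1.6 ]
crown [0.6125 0.3349] topmean [0.6142 0.3355] yaw 24.4 24.7 [ 33. 100.] top z 0.1492
[-0.001, -0.0139, 0.4091, 0.0, 0.0003, -0.001]
```

>>> {"fn": "play_rows", "kwargs": {"motion": [[[0.003, -0.012, 0.1, 0, 0, -0.001, 1], [0.003, -0.012, 0.2, 0, 0, -0.001, 1], [0.003, -0.012, 0.3, 0, 0, -0.001, 1], [0.003, -0.012, 0.405, 0, 0, -0.001, 1], [0.003, -0.012, 0.405, 0, 0, -0.001, 1], [0.003, -0.012, 0.405, 0, 0, -0.001, -1], [0.003, -0.012, 0.405, 0, 0, -0.001, -1], [0.003, -0.012, 0.405, 0, 0, -0.001, -1], [0.003, -0.012, 0.405, 0, 0, -0.001, -1], [0.003, -0.012, 0.405, 0, 0, -0.001, -1]]]}}

```text
time_s: 38.85
ee_pos: [0.6142, 0.3356, 0.1597]
eef_rot: [-3.142, -0.001, 0.425]
force: [0.1, -1.1, 0.2]
grip_width: 0.0573
grip_force: 0.0
```

>>> {"fn": "play_rows", "kwargs": {"motion": [[[0, 0, 0, 0, 0, 0, -1], [0, 0, 0, 0, 0, 0, -1], [0, 0, 0, 0, 0, 0, -1], [0, 0, 0, 0, 0, 0, -1], [0, 0, -0.05, 0, 0, 0, -1], [0, 0, -0.15, 0, 0, 0, -1], [0, 0, -0.3, 0, 0, 0, -1], [0, 0, -0.45, 0, 0, 0, -1], [0, 0, -0.6, 0, 0, 0, -1], [0, 0, -0.75, 0, 0, 0, -1]]]}}

```text
time_s: 39.85
ee_pos: [0.6137, 0.3353, 0.3492]
eef_rot: [3.142, -0.001, 0.425]
force: [0.3, 0.3, -1.6]
grip_width: 0.0338
grip_force: 20.0
```

>>> {"fn": "play_rows", "kwargs": {"motion": [[[0, 0, -0.08, 0, 0, 0, -1], [0, 0, -0.08, 0, 0, 0, -1], [0, 0, -0.08, 0, 0, 0, -1]]]}}

```text
time_s: 40.15
ee_pos: [0.614, 0.3355, 0.3658]
eef_rot: [3.142, 0.001, 0.425]
force: [0.5, 0.9, -3.7]
grip_width: 0.0338
grip_force: 20.0
```

```bash
python3 slot.py -108 .37
```

```text
[0.614  0.3355 0.3658] [3.142e+00 1.000e-03 4.250e-01] [ 0.45  0.64  0.72 -0.    1.79  1.59] [ 0.5  0.9 -3.7] 0.03382876584235972
[ 0.46633372 -0.28570037] [-1.5628, 2.0199, -0.0152, 0.0001, 0.0001, 0.1738]
```

>>> {"fn": "play_rows", "kwargs": {"motion": [[[-0.04, 0.05, 0, 0, 0, 0.005, -1], [-0.11, 0.15, 0, 0, 0, 0.015, -1], [-0.2, 0.27, 0, 0, 0, 0.025, -1], [-0.3, 0.39, 0, 0, 0, 0.035, -1], [-0.4, 0.52, 0, 0, 0, 0.045, -1], [-0.5, 0.64, 0, 0, 0, 0.055, -1], [-0.59, 0.76, 0, 0, 0, 0.065, -1], [-0.67, 0.87, 0, 0, 0, 0.075, -1], [-0.74, 0.95, 0, 0, 0, 0.085, -1], [-0.77, 1, 0, 0, 0, 0.09, -1]]]}}

```text
time_s: 41.15
ee_pos: [0.5409, 0.0267, 0.3654]
eef_rot: [3.141, 0.002, -0.144]
force: [0.5, 0.7, -1.7]
grip_width: 0.0339
grip_force: 20.0
```

```bash
python3 slot.py -108 .37
```

```text
[0.5409 0.0267 0.3654] [ 3.141e+00  2.000e-03 -1.440e-01] [-0.02  0.22  1.3  -0.    1.62  1.7 ] [ 0.5  0.7 -1.7] 0.03385873529456611
[ 0.46633372 -0.28570037] [-0.1159, 1.2796, -0.0177, 0.0002, 0.0003, 0.0832]
```

>>> {"fn": "play_rows", "kwargs": {"motion": [[[0, 0.06, 0, 0, 0, 0.01, -1], [-0.02, 0.18, -0.015, 0, 0, 0.02, -1], [-0.03, 0.31, -0.015, 0, 0, 0.03, -1], [-0.04, 0.44, -0.015, 0, 0, 0.04, -1], [-0.05, 0.57, -0.015, 0, 0, 0.05, -1], [-0.06, 0.69, -0.015, 0, 0, 0.06, -1], [-0.07, 0.8, -0.015, 0, 0, 0.07, -1], [-0.08, 0.9, -0.015, 0, 0, 0.08, -1], [-0.085, 0.96, -0.015, 0, 0, 0.083, -1], [-0.09, 1, -0.015, 0, 0, 0.083, -1]]]}}

```text
time_s: 42.15
ee_pos: [0.4845, -0.2166, 0.3696]
eef_rot: [3.142, 0.001, -0.661]
force: [0.4, 0.2, -2.0]
grip_width: 0.0337
grip_force: 20.0
```

>>> {"fn": "play_rows", "kwargs": {"motion": [[[0, 0, 0, 0, 0, 0, -1], [0, 0, 0, 0, 0, 0, -1]]]}}

```text
time_s: 42.35
ee_pos: [0.4848, -0.2154, 0.3702]
eef_rot: [-3.141, 0.0, -0.66]
force: [-0.1, 0.2, -1.7]
grip_width: 0.0336
grip_force: 20.0
```

```bash
python3 slot.py -108 .178
```

```text
[ 0.4848 -0.2154  0.3702] [-3.141  0.    -0.66 ] [-0.49  0.19  1.32  0.    1.63  1.74] [-0.1  0.2 -1.7] 0.033588558920182754
[ 0.46633372 -0.28570037] [0.1145, 0.2676, 0.7689, -0.0, 0.0001, 0.001]
```

>>> {"fn": "play_rows", "kwargs": {"motion": [[[0.04, 0.08, 0, 0, 0, 0, -1], [0.08, 0.18, 0, 0, 0, 0.001, -1], [0.11, 0.25, 0, 0, 0, 0.001, -1], [0.114, 0.267, 0, 0, 0, 0.001, -1], [0.114, 0.267, 0.05, 0, 0, 0.001, -1], [0.114, 0.267, 0.17, 0, 0, 0.001, -1], [0.114, 0.267, 0.31, 0, 0, 0.001, -1], [0.114, 0.267, 0.45, 0, 0, 0.001, -1], [0.114, 0.267, 0.59, 0, 0, 0.001, -1], [0.114, 0.267, 0.68, 0, 0, 0.001, -1]]]}}

```text
time_s: 43.35
ee_pos: [0.4656, -0.2841, 0.1972]
eef_rot: [-3.141, 0.003, -0.667]
force: [0.7, -0.6, -1.6]
grip_width: 0.0338
grip_force: 20.0
```

>>> {"fn": "play_rows", "kwargs": {"motion": [[[0, 0, 0.03, 0, 0, 0, -1], [0, 0, 0.05, 0, 0, 0, -1], [0, 0, 0.06, 0, 0, 0, -1], [0, 0, 0.06, 0, 0, 0, -1], [0, 0, 0.06, 0, 0, 0, -1]]]}}

```text
time_s: 43.85
ee_pos: [0.4663, -0.2863, 0.1863]
eef_rot: [-3.141, -0.001, -0.668]
force: [-0.3, -0.6, -2.5]
grip_width: 0.0336
grip_force: 20.0
```

```bash
python3 slot.py -108 .1714
```

```text
[ 0.4663 -0.2863  0.1863] [-3.141e+00 -1.000e-03 -6.680e-01] [-0.62  0.33  1.58  0.    1.24  1.62] [-0.3 -0.6 -2.5] 0.033552138270795895
[ 0.46633372 -0.28570037] [-0.0015, -0.0018, 0.0596, -0.0, -0.0002, -0.0002]
```

>>> {"fn": "play_rows", "kwargs": {"motion": [[[0, 0, 0.025, 0, 0, 0, -1], [0, 0, 0.045, 0, 0, 0, -1], [0, 0, 0.055, 0, 0, 0, -1], [0, 0, 0.059, 0, 0, 0, -1], [0, 0, 0.059, 0, 0, 0, -1], [0, 0, 0.059, 0, 0, 0, -1]]]}}

```text
time_s: 44.45
ee_pos: [0.466, -0.2862, 0.1709]
eef_rot: [-3.142, -0.0, -0.668]
force: [-1.3, 1.1, 3.3]
grip_width: 0.0336
grip_force: 20.0
```

>>> {"fn": "play_rows", "kwargs": {"motion": [[[0, 0, 0, 0, 0, 0, -1], [0, 0, 0, 0, 0, 0, -0.06], [0, 0, 0, 0, 0, 0, -0.06], [0, 0, 0, 0, 0, 0, -0.06], [0, 0, 0, 0, 0, 0, -0.06], [0, 0, -0.03, 0, 0, 0, -0.06], [0, 0, -0.1, 0, 0, 0, -0.06], [0, 0, -0.25, 0, 0, 0, 0.2], [0, 0, -0.45, 0, 0, 0, 0.2], [0, 0, -0.65, 0, 0, 0, 0.2]]]}}

```text
time_s: 45.45
ee_pos: [0.4656, -0.2859, 0.3356]
eef_rot: [3.142, 0.0, -0.668]
force: [0.1, -0.7, -0.5]
grip_width: 0.0562
grip_force: 0.0
```

>>> {"fn": "play_rows", "kwargs": {"motion": [[[-0.3, 0, 0, 0, 0, 0, 0.2], [-0.5, 0, 0, 0, 0, 0, 0.2], [-0.5, 0, 0, 0, 0, 0, 0.2], [-0.5, 0, 0, 0, 0, 0, 0.2], [-0.5, 0, 0, 0, 0, 0, 0.2]]]}}

```text
time_s: 45.95
ee_pos: [0.368, -0.2088, 0.334]
eef_rot: [-3.141, -0.002, -0.668]
force: [0.1, 0.5, -0.4]
grip_width: 0.0565
grip_force: 0.0
```

```bash
python3 chk.py; python3 - <<'E'
from h import *
from station import camera
c=camera("scene");P=cloud(c);cv2.imwrite("pics/s4.png",cv2.resize(c["frame"][60:320,40:390,::-1],None,fx=2,fy=2))
for P,t in((P,"scene"),(cloud(camera("top")),"top")):
    lugs(P,(.6443,-.0597),t+"L");lugs(P,(.422,-.342),t+"R")
E
```

```text
top hung y 111.0 x range -40.0 31.0 ztop 0.1629 yaw -37.7
top hung y 39.0 x range -35.0 34.0 ztop 0.1627 yaw -46.0
top hung y -32.0 x range -39.0 35.0 ztop 0.1629 yaw -39.7
top hung y -104.0 x range -39.0 33.0 ztop 0.1626 yaw -37.7
scene hung y 108.0 x range -30.0 35.0 ztop 0.1633 yaw -41.5
scene hung y 37.0 x range -29.0 37.0 ztop 0.163 yaw -38.9
scene hung y -35.0 x range -28.0 39.0 ztop 0.1631 yaw -38.0
scene hung y -107.0 x range -30.0 36.0 ztop 0.1631 yaw -38.6
sceneL tab 61 [ 25.  216.7 234.3 252.8 261. ]
sceneR lug 7 [132.6 137.2 139.2 144.  292.3]
sceneR tab 65 [21.3 28.3 45.8 63.1 75.1]
topL lug 15 [ 82.5 130.  133.9 139.4 143.9]
topL tab 68 [101.4 199.5 218.4 236.5 252. ]
topR tab 54 [ 31.6  42.6  56.8  73.  129.7]
```

View pics/s4.png

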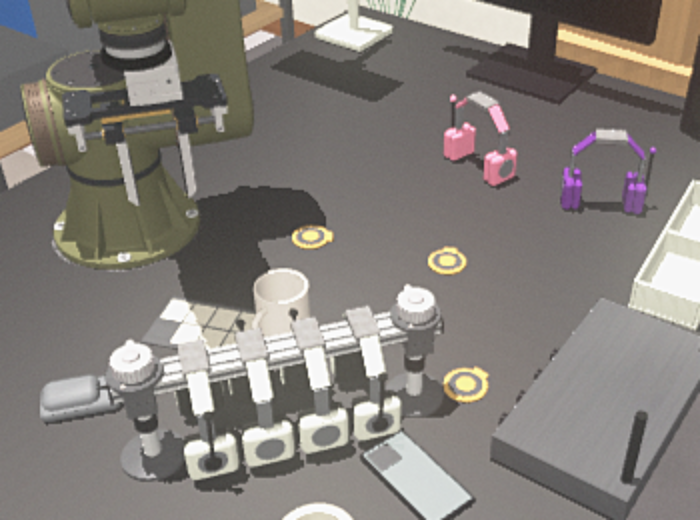

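All four headsets hang straight, the arm is clear of them, and both lugs measured at their lock marks, so I'm handing in.

```bash
python3 -c "
from station import workorder
print(workorder.hand_in())"
```

```text
the job is handed in; nothing more can be done
None
```

Both lock rings are turned to their marks, all four white headsets hang on the bar, the bystanders were left alone, and the job is handed in at about 46 s; hand-in returned no verdict.

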